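# Set and hold the leg of a display easel

## Robot

A 6-joint arm with a two-finger parallel gripper is mounted at the origin on the work surface. World frame = base frame: x ahead of the robot, y to its left, z up, the work surface at z = 0. Lengths are in m, angles in rad, forces in N, time in s.
With the tool pointing down it reaches from about 0.35 to 0.975 m from the base axis. Payload 4.9 kg.
Tool frame: the origin (TCP) lies between the finger pads; the fingertips stand 22 mm ahead of it and the grasp point (between the pads) lies 3 mm ahead of it; z points along the fingers, y is the line along which they close (so a half turn about z gives the same grasp; the last joint's range is limited). The gripper opens to 85 mm and grips with 20 to 120 N. Pads are 22 mm wide; open, the fingers measure 114 mm over their backs; the gripper's body (76 mm by 85 mm) begins 54 mm behind the grasp point. The pads swing forward as they close: fully open they stand 13 mm farther back than shut.
Start: joints at [1.228, 0.053, 1.613, -0, 1.476, -0.119], TCP at [0.139, 0.609, 0.253] pointing down, gripper open.
Joint ranges: [-3.01, 3.01], [-1.01, 2.22], [0.06, 2.58], [-1.02, 4.17], [0.09, 2.62], [-3.14, 3.14]. Speed limits (rad/s): [2.57, 2.57, 3.14, 3.14, 3.14, 3.14].

## Interface

Orientations are given as a rotation vector (axis times angle).
In Python, from rig import env, cam gives the robot as it stands (env), with the cameras (cam).
- The arm moves only by the shell command python3 steer.py 'ROWS' [FORCE]. ROWS is a JSON list of rows, 1 to 8 of them, each of 7 numbers: the finger opening in m, then dx, dy, dz in m, then a rotation vector rx, ry, rz in rad; each row is the pose to reach, as a shift and turn from the pose commanded when the command began, along the tool's axes at that moment; what a row does not reach only later rows make up. A row lasts 1/8 s, in which the tool goes at most 0.0625 m and 0.188 rad, less where a joint would pass 70% of its speed; a pose out of reach is approached as far as the arm can. The fingers move at their own pace and stop on an object; FORCE is the grip in N (left out, the last holds). Time passes only in rows, so rows that do not move let the fingers close. It prints the time, the measured TCP pose, the force, the opening and the grip force at its end.
- env.read_state(): the state, without advancing time (a new reading comes with each control period).
- cam.capture(name): name is "scene" or "top"; returns the picture (400x640x3 uint8, red, green, blue); there is no depth.
- cam.camera_model(name): a dict with "fx", "fy", "cx", "cy" (pixels), "cam_to_world" (4x4, takes a point from camera to world coordinates). Camera axes: x right, y up, looking along -z (the intrinsics and any distortion apply to the point x, -y, -z); pixel columns grow to the right and rows downward; lengths in m; the calibration is good to about 2 mm. A picture is of the moment at which its call begins. camera_model takes no time and is no camera call.
- env.finish_job(): hands the job in; it is judged then, once.
The state is a dict: "time": time; "q": joint angles; "dq": joint speeds; "effort": joint torques, N m; "eef_pos": TCP position; "eef_rot": TCP orientation; "force": force on the tool from outside, world axes, zero at the start; "ft_torque": the same for the moment, N m; "gripper_width": finger opening in m; "grasp_force": force on a finger pad.
Only numpy, scipy, OpenCV 4.12 (cv2) and the standard library are available. Lean on these libraries where they do the work, as an engineer would, in place of code of your own. Each camera call takes 0.05 s, during which the arm holds its last target. There are 200 camera calls.

## Task

Get the leg of the folded display easel ready for showing the clay medallions. First slide the transport lock knob away from the leg, fully to its end stop, so that the leg is free; then, with the cam lever still open, draw the spring-loaded leg out by its side wing until the steel collar is in line with the tip of the brass mark clip, and while the leg stays there squeeze the cam lever fully closed against it. Finish while still holding the leg at the mark with the lever squeezed shut in your grip (it springs back if you let go), and leave the things lying around where they are.

Things in the scene. Friction and masses are not known exactly. Their poses are not given: they have to be found in the camera images.
- easel: Folded display easel lying flat, fixed: plywood board 240 x 380 mm, top 10 mm above the table, side rails 18 mm high. Origin on the table under the leg's centre line (x = 0). +y: the way the leg draws out; +x: the side of cam lever and lock; z up. Wooden end block 60 x 26 mm, 62 mm high at y = -180 mm; scale strip at x = -55 mm; lock track 82 x 30 mm, 24 mm high, at x = 72, y = 56 mm.
- leg: Sliding leg. Its frame equals the easel's when home and moves along +y, 0 to 110 mm. A spring always pulls it home with 3 to 4 N. Aluminium sleeve 24 mm wide (x -12 to 12, y -145 to 20 mm), 22 to 54 mm above the table; rubber foot 28 mm wide at y 20 to 45. Black wing on the -x side at y -75 to -65, out to x = -46 mm, as high as the sleeve: a finger behind it (its -y side) pushes the leg outwards.
- leg_grip (a point): Where a hand takes the leg: middle of the 31 mm width of sleeve and closed lever, 38 mm above the table, 11 mm behind the wing's rear face; (3.5, -86, 38) mm in the leg's frame. Fingers astride along x (one at the sleeve's -x face behind the wing, one outside the lever) draw the leg while apart by about 80 mm, then shut the lever by closing. Free space astride down to the board.
- leg_collar (a point): Top centre of the steel collar round the leg, 57 mm above the table; collar 34 mm wide, 6 mm thick along y. This must line up with the mark. At y = +3 mm in the leg's frame, 78 mm in front of the wing's rear face.
- leg_wing (a point): Middle of the top edge of the wing's rear (-y) face, which the finger pushes; at (-29, -75, 54) mm in the leg's frame.
- cam_lever (a joint): Cam lever angle, rad: 0 closed, flat along the sleeve's +x side; 0.45 fully open. Starts at 0.32 to 0.45 and stays where left (about 3 to 4 N near the tip moves it). Black flat lever 50 mm long, 6 mm thick, 25 to 51 mm above the table. Its free tip points to -y and stands out to +x when open. Outer face from the leg's centre line: 19 mm when closed, 40 mm at the tip at 0.45 rad.
- lever_hinge (a point): The lever's upright hinge axis at mid height, on the leg's +x side; at (16, -55, 38) mm in the leg's frame.
- lever_tip (a point): Outer corner of the lever's free tip, at its mid height (38 mm above the table).
- lock_slide (a joint): Travel of the transport lock, m: starts at 0 to 0.006 (its steel tongue lies in front of the foot and blocks the leg); 0.042 at its end stop, leg free. Slides along the easel's +x with about 2 N of friction, stays where left.
- lock_knob (a point): Top centre of the lock's knob, 66 mm above the table: a black upright block 18 x 18 mm, 36 mm high (30 to 66 mm above the table), on a grey metal track beside the foot.
- mark_tip (a point): Tip of the brass mark clip's pointer, 32 mm above the table, 28 mm to -x of the leg's centre line. The clip is a fixed block 30 x 14 mm on the scale strip, with a pointer 5 mm wide reaching towards the leg, 50 to 90 mm in front (+y) of the collar's home place. Axes as the easel's.
- medallion_a: bystander: dark dry clay medallion, a disc 44 mm across and 7 mm thick with a small loop on its rim, lying on the easel's board behind the lever, near the end block; origin under its centre
- medallion_b: bystander: dark dry clay medallion, a disc 54 mm across and 7 mm thick with a small loop on its rim, lying on the table on the robot's side of the easel; origin under its centre
- medallion_c: bystander: dark dry clay medallion, a disc 54 mm across and 7 mm thick with a small loop on its rim, lying on the table beyond the easel; origin under its centre
- cutter: bystander: round steel clay cutter, a thin ring 44 mm across and 22 mm high, lying on the easel's board near the end block; origin under its centre
- slip_tub: bystander: small open white plastic tub, 76 mm across, 45 mm high, beyond the easel; origin under its centre
- modelling_tool: bystander: modelling spatula with a wooden handle and a flat metal blade, 160 mm long, lying on the table at the left; origin under it
- glaze_jar: bystander: closed glaze jar 56 mm across, 75 mm high, on the table at the right; origin under its centre

How it is judged:
On the way, in this order (a step that is already met when the one before it is completed fails the run):
1. the transport lock is at its end stop while the leg is still home (value of joint lock_slide above 0.038 m and y of leg in the frame of easel below 0.01 m), for 0.1 s.
2. the robot holds the drawn leg with its collar at the mark, cam lever still open (y of leg_collar in the frame of mark_tip between -0.004 and 0.004 m and value of joint cam_lever above 0.2 rad and contact force between the fingers and leg above 1.5 N), for 0.1 s.
At the end, for the whole second after the job is handed in: The lock is at its end stop (within 4 mm), the collar is in line with the mark's tip (within 4 mm along the leg), the cam lever is closed (under 0.06 rad), and the fingers still grip leg and lever (over 12 N in all) (value of joint lock_slide above 0.038 m and y of leg_collar in the frame of mark_tip between -0.004 and 0.004 m and value of joint cam_lever below 0.06 rad and contact force between the fingers and leg above 12 N); the arm keeps its last pose, push and grip.
It fails at once if a bystander is pushed away (over 20 mm) (distance of any of medallion_a, medallion_b, medallion_c, cutter, slip_tub, modelling_tool, glaze_jar from where it was at the start of the episode above 0.02 m).
It fails at once if the cam lever is shut while the leg is still off the mark (value of joint cam_lever below 0.06 rad and (y of leg_collar in the frame of mark_tip above 0.012 m or y of leg_collar in the frame of mark_tip below -0.012 m)).
It also fails if it takes over 40 s, if anything falls off the work surface, if the arm or the gripper's body presses on something with over 40 N, if the wrist force passes 120 N, or if a joint passes its speed limit or range.

## Working session

There is one attempt and no reset: what is moved stays moved. The work goes in short steps, Python scripts to look and compute and a shell command to move; the robot and the scene stay as the last step left them, time stands still between calls to the robot, and variables do not carry over. Pictures are saved under pics/ and viewed, at most 10 in all, crops included, and the job is handed in when it is done.

```bash
ls; mkdir -p pics; python3 - <<'E'
from rig import env, cam
import cv2,numpy as np
for n in("scene","top"):
    cv2.imwrite(f"pics/{n}0.png",cam.capture(n)[:,:,::-1])
    m=cam.camera_model(n);print({k:(np.round(v,4).tolist() if k=='cam_to_world' else v) for k,v in m.items()})
s=env.read_state();print(s['time'],s['eef_pos'],s['eef_rot'],s['gripper_width'])
E
```

```text
pics
rig.py
steer.py
{'fx': 402.0099303691491, 'fy': 402.0099303691491, 'cx': 323.5059047302836, 'cy': 199.86277492834697, 'cam_to_world': [[-0.586, -0.5751, 0.5708, 1.1427], [0.81, -0.4337, 0.3947, 0.3732], [0.0205, 0.6936, 0.72, 0.8032], [0.0, 0.0, 0.0, 1.0]]}
{'fx': 417.9214750878905, 'fy': 417.9214750878905, 'cx': 320.630295360219, 'cy': 197.8368981884909, 'cam_to_world': [[0.0042, 0.9853, -0.1708, 0.3867], [-0.9998, 0.0072, 0.0171, 0.0053], [0.0181, 0.1707, 0.9852, 1.0597], [0.0, 0.0, 0.0, 1.0]]}
0.1 [0.1385328  0.60890404 0.25218274] [-3.50739928e-01 -3.12155165e+00  2.85936371e-03] 0.08560641924260061
```

View pics/scene0.png

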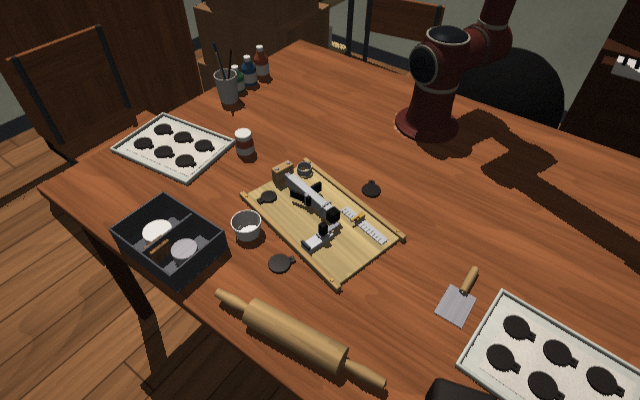

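View pics/top0.png

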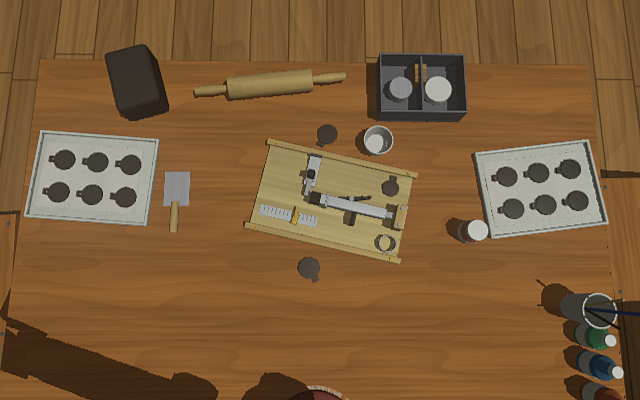

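The scene view shows the easel at about (320,220). In the top view it spans about (245–418, 138–262), with the knob near (310,185), the clip near (295,213) and the end block near (400,215). I'll zoom in on both.

```bash
python3 - <<'E'
import cv2
a=cv2.imread("pics/top0.png")[135:265,240:420];cv2.imwrite("pics/top0c.png",cv2.resize(a,None,fx=4.4,fy=4.4,interpolation=cv2.INTER_CUBIC))
a=cv2.imread("pics/scene0.png")[155:295,240:410];cv2.imwrite("pics/sc0c.png",cv2.resize(a,None,fx=4.2,fy=4.2,interpolation=cv2.INTER_CUBIC))
E
```

```text
(no output)
```

View pics/top0c.png

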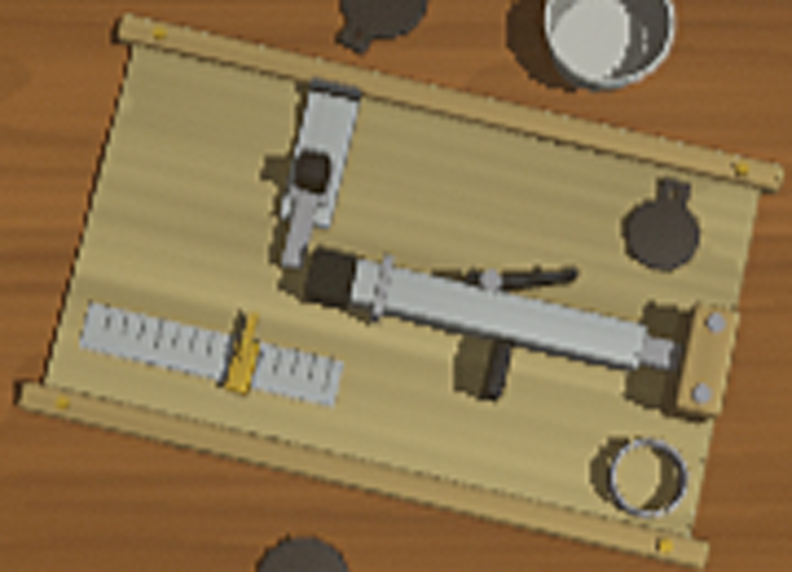

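View pics/sc0c.png

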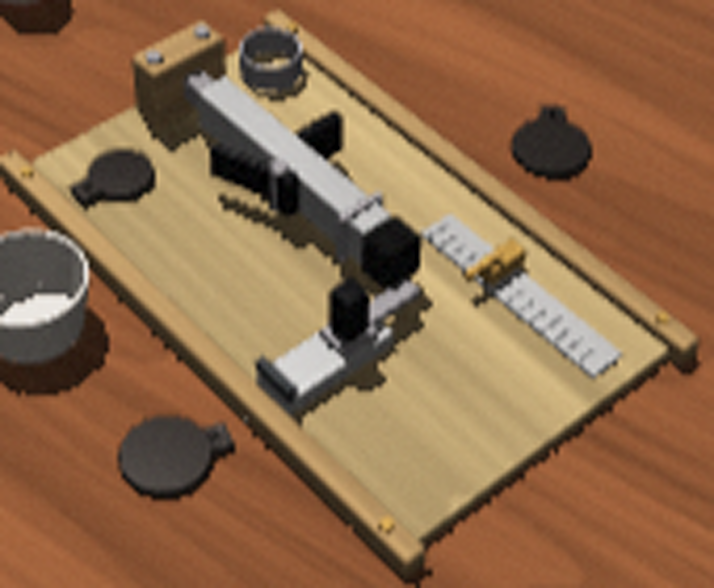

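```bash
cat > h.py <<'E'
import numpy as np,cv2
from rig import env, cam
def ray(n,p):
    m=cam.camera_model(n);T=np.array(m['cam_to_world'])
    d=T[:3,:3]@np.array([(p[0]-m['cx'])/m['fx'],-(p[1]-m['cy'])/m['fy'],-1.]);return T[:3,3],d
def onz(n,p,z):
    o,d=ray(n,p);return o+d*(z-o[2])/d[2]
def tri(pt,ps):
    o1,d1=ray('top',pt);o2,d2=ray('scene',ps)
    t=np.linalg.lstsq(np.c_[d1,-d2],o2-o1,rcond=None)[0];a=o1+d1*t[0];b=o2+d2*t[1];return (a+b)/2,np.linalg.norm(a-b)
def ct(u,v): return ((u+.5)/4.4-.5+240,(v+.5)/4.4-.5+135)
def cs(u,v): return ((u+.5)/4.2-.5+240,(v+.5)/4.2-.5+155)
E
python3 - <<'E'
from h import *
np.set_printoptions(precision=4,suppress=True)
# sleeve edges, top view z=.054
A=onz('top',ct(393,262),.054);B=onz('top',ct(650,325),.054);C=onz('top',ct(380,315),.054);D=onz('top',ct(640,368),.054)
print('edges',A,B,C,D,'w',np.linalg.norm(np.cross((A-B)[:2],(A-C)[:2]))/np.linalg.norm((A-B)[:2]))
g=(A-B)+(C-D);print('yaw',np.arctan2(-g[0],g[1]))
for n,(u,v) in dict(r1=(125,15),r2=(783,165),r3=(20,385),r4=(705,545)).items(): print(n,onz('top',ct(u,v),.018))
print('knob',onz('top',ct(314,168),.066),tri(ct(314,168),cs(350,290)))
print('collar',onz('top',ct(386,284),.057),tri(ct(386,284),cs(365,203)))
for n,b in(('top',(240,135,420,265)),('scene',(240,155,410,295))):
    im=cv2.imread(f'pics/{n}0.png');h=cv2.cvtColor(im,cv2.COLOR_BGR2HSV)
    m=cv2.inRange(h,(15,170,120),(32,255,255));k,l,st,c=cv2.connectedComponentsWithStats(m)
    for i in range(1,k):
        x,y=c[i]
        if b[0]<x<b[2] and b[1]<y<b[3] and st[i,4]>5:
            print(n,st[i],c[i])
            for r in range(st[i,1],st[i,1]+st[i,3]): print(r,np.where(l[r]==i)[0])
E
```

```text
edges [ 0.5704 -0.0325  0.054 ] [ 0.5359 -0.1751  0.054 ] [ 0.5405 -0.0253  0.054 ] [ 0.5119 -0.169   0.054 ] w 0.030715607938770526
yaw -0.21677903025500547
r1 [0.7235 0.124  0.018 ]
r2 [ 0.6362 -0.2616  0.018 ]
r3 [0.5044 0.1779 0.018 ]
r4 [ 0.4163 -0.2097  0.018 ]
knob [0.6208 0.0118 0.066 ] (array([0.6213, 0.0124, 0.0624]), np.float64(0.0013105643528469606))
collar [ 0.5574 -0.0285  0.057 ] (array([ 0.5561, -0.026 ,  0.0566]), np.float64(0.005632045840418115))
top [248 135   7   5  11] [251.0909 136.9091]
135 [251]
136 [250 251 254]
137 [248 250 252 254]
138 [249 253]
139 [250]
top [256 134   3   5   7] [257.     136.2857]
134 [257]
135 [258]
136 [256 257]
137 [258]
138 [256 257]
top [275 134   4   4   6] [276.3333 135.5   ]
134 [276 278]
135 [277]
136 [276]
137 [275 276]
top [238 137   6   8  19] [240.3684 141.4211]
137 [239]
138 [240]
139 [240 242]
140 [241]
141 [238 242 243]
142 [238 239 241 242]
143 [238 240 241 242 243]
144 [238 240]
top [246 139   5   5   8] [247.875 141.25 ]
139 [246]
140 [247]
141 [246 250]
142 [247 248 249]
143 [250]
top [241 145   5   4   7] [243.2857 1
[... 967 characters left out ...]
46 250]
268 [245 247 250]
269 [243 244]
270 [244 245]
271 [245]
top [414 254   4   4   6] [415.6667 255.8333]
254 [416]
255 [416]
256 [414 417]
257 [415 416]
top [239 260   6  10  17] [240.9412 264.8824]
260 [240]
261 [239 241]
262 [241]
263 [242]
264 [243]
265 [241 244]
266 [240 241 242 243]
267 [239 240 241]
268 [240]
269 [239]
top [267 261   6   4   9] [269.8889 263.1111]
261 [271]
262 [271]
263 [269 270 272]
264 [267 268 269 272]
top [275 261   8   4  11] [278.4545 263.    ]
261 [279]
262 [278 280]
263 [275 277 278 281]
264 [276 277 280 282]<stdin>:5: DeprecationWarning: Arrays of 2-dimensional vectors are deprecated. Use arrays of 3-dimensional vectors instead. (deprecated in NumPy 2.0)
```

```bash
cat >> h.py <<'E'
yaw=-.222;ex=np.array([np.cos(yaw),np.sin(yaw)]);ey=np.array([-ex[1],ex[0]]);O=.549*ex+.0925*ey
def E2W(x,y,z): return np.r_[O+x*ex+y*ey,z]
def W2E(p): d=np.array(p)[:2]-O;return d@ex,d@ey
def proj(n,P):
    m=cam.camera_model(n);T=np.array(m['cam_to_world']);c=T[:3,:3].T@(P-T[:3,3]);return m['cx']+m['fx']*c[0]/-c[2],m['cy']-m['fy']*c[1]/-c[2]
E
python3 - <<'E'
from h import *
np.set_printoptions(precision=4,suppress=True)
print('O',O)
print('tip',W2E(onz('top',(297,207),.032)),'ptr mid',W2E(onz('top',(296.2,210),.032)))
im={n:cv2.imread(f'pics/{n}0.png') for n in('top','scene')}
P=dict(wingR=(-46,-75,54),wingRi=(-12,-75,54),hinge=(16,-55,51),collarC=(0,3,57),collL=(-17,3,57),collR=(17,3,57),sl1=(12,-145,54),sl2=(-12,-145,54),foot1=(14,45,54),foot2=(-14,45,54),knob=(54,56,66),eb1=(30,-167,62),eb2=(-30,-193,62))
for n,o,s in(('top',(240,135,420,265),4.4),('scene',(240,155,410,295),4.2)):
    a=cv2.resize(im[n][o[1]:o[3],o[0]:o[2]],None,fx=s,fy=s,interpolation=cv2.INTER_CUBIC)
    for k,p in P.items():
        u,v=proj(n,E2W(*np.array(p)/1e3));c=(int((u-o[0]+.5)*s),int((v-o[1]+.5)*s));cv2.circle(a,c,3,(0,0,255),-1)
    im[n]=a
cv2.imwrite('pics/chk_t.png',im['top']);cv2.imwrite('pics/chk_s.png',im['scene'])
E
```

```text
O [ 0.5559 -0.0306]
tip (np.float64(-0.031057960674308147), np.float64(0.07159592211253021)) ptr mid (np.float64(-0.03882516466781507), np.float64(0.07176921535048086))
```

View pics/chk_t.png

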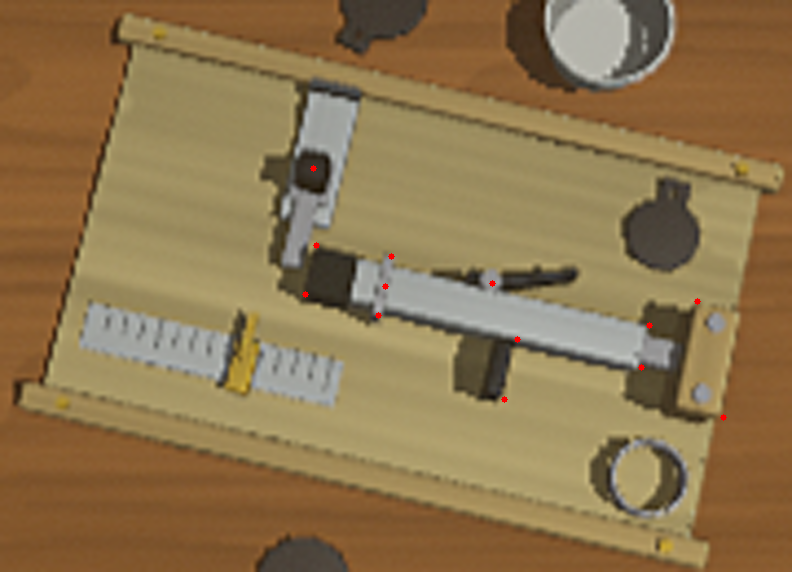

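View pics/chk_s.png

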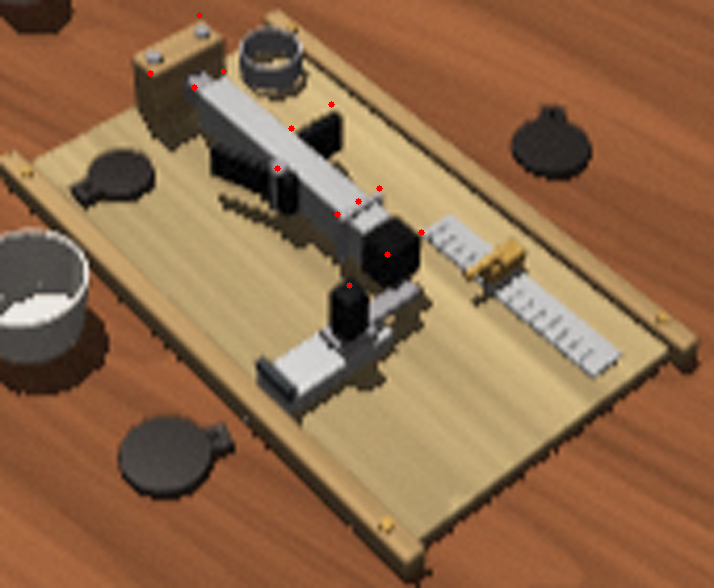

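```bash
cat >> h.py <<'E'
from scipy.spatial.transform import Rotation as R
Rt=R.from_matrix(np.c_[np.r_[ey,0],np.r_[ex,0],[0,0,-1]])
def go(x,y,z):
    s=env.read_state();r=R.from_rotvec(s['eef_rot']);p=np.array(s['eef_pos'])
    print('t',s['time'],'E mm',np.round(np.array(W2E(p))*1e3,1),'z',p[2].round(4),'F',np.round(s['force'],1),'w',s['gripper_width'],'q',np.round(s['q'],2))
    print('shift',np.round(r.inv().apply(E2W(x/1e3,y/1e3,z/1e3)-p),4),'rot',np.round((r.inv()*Rt).as_rotvec(),3))
E
python3 - <<'E'
from h import *
go(54,60,250)
print('tip scene',W2E(onz('scene',cs(468,275),.032)),'collar scene',W2E(onz('scene',cs(365,203),.057)),'lever tip',W2E(onz('top',ct(577,272),.051)),'hinge',W2E(onz('top',ct(490,279),.056)))
E
```

```text
t 0.1 E mm [-547.9  532. ] z 0.2522 F [ 0.1 -0.6 -0.3] w 0.08560641924260061 q [ 1.23  0.05  1.61 -0.    1.48 -0.12]
shift [-0.6028 -0.4709  0.0029] rot [-2.000e-03  1.000e-03  1.569e+00]
tip scene (np.float64(-0.026034768041820734), np.float64(0.0752177040289041)) collar scene (np.float64(-0.002124732983191278), np.float64(0.007194157823403254)) lever tip (np.float64(0.03292089261554895), np.float64(-0.09995258744502608)) hinge (np.float64(0.017040110452404663), np.float64(-0.05316075434411586))
```

```bash
r='[0.04,-0.603,-0.471,0.0,0,0,1.569]'; python3 steer.py '[[0.04,-0.603,-0.471,0,0,0,1.569],[0.04,-0.603,-0.471,0,0,0,1.569],[0.04,-0.603,-0.471,0,0,0,1.569],[0.04,-0.603,-0.471,0,0,0,1.569],[0.04,-0.603,-0.471,0,0,0,1.569],[0.04,-0.603,-0.471,0,0,0,1.569],[0.04,-0.603,-0.471,0,0,0,1.569],[0.04,-0.603,-0.471,0,0,0,1.569]]' 20; python3 -c "
from h import *
go(54,60,250)"
```

```text
time: 1.1
eef_pos: [0.4554, 0.22, 0.253]
eef_rot: [-2.391, -2.038, -0.0]
force: [1.4, 0.8, -0.3]
gripper_width: 0.0402
grasp_force: 0.0
t 1.1 E mm [-153.3  222.4] z 0.253 F [ 1.4  0.8 -0.3] w 0.040156469092151176 q [ 0.3  -0.24  1.89  0.    1.49  0.46]
shift [-0.175   0.1967  0.003 ] rot [-0.    -0.     0.063]
```

```bash
python3 steer.py '[[0.04,-0.17,0.192,0.0,0,0,0.063],[0.04,-0.17,0.192,0,0,0,0.063],[0.04,-0.17,0.192,0,0,0,0.063],[0.04,-0.17,0.192,0,0,0,0.063],[0.04,-0.17,0.192,0.0,0,0,0.063],[0.04,-0.17,0.192,0.0,0,0,0.063]]'; python3 -c "
from h import *
go(54,60,65)"
```

```text
time: 1.85
eef_pos: [0.6182, 0.0244, 0.2525]
eef_rot: [-2.448, -1.967, 0.002]
force: [-1.2, -0.4, -0.3]
gripper_width: 0.0402
grasp_force: 0.0
t 1.85 E mm [48.7 67.4] z 0.2525 F [-1.2 -0.4 -0.3] w 0.04021916454975721 q [-0.08  0.04  1.63  0.    1.48  0.14]
shift [-0.0074  0.0056  0.1875] rot [-0.002 -0.     0.005]
```

```bash
python3 steer.py '[[0.04,-0.0074,0.0056,0.02,0,0,0.005],[0.04,-0.0074,0.0056,0.08,0,0,0.005],[0.04,-0.0074,0.0056,0.14,0,0,0.005],[0.04,-0.0074,0.0056,0.17,0,0,0.005],[0.04,-0.0074,0.0056,0.187,0,0,0.005],[0.04,-0.0074,0.0056,0.187,0,0,0.005]]'; python3 -c "
from h import *
go(96,60,65)
cv2.imwrite('pics/k1.png',cv2.resize(cam.capture('scene')[130:300,220:420,::-1],None,fx=3,fy=3))"
```

```text
time: 2.6
eef_pos: [0.6212, 0.0168, 0.0649]
eef_rot: [-2.451, -1.963, 0.003]
force: [-0.0, -0.0, 0.4]
gripper_width: 0.0403
grasp_force: 0.0
t 2.6 E mm [53.3 60.6] z 0.0649 F [-0.  -0.   0.4] w 0.040301699433642986 q [-0.09  0.23  1.75 -0.    1.16  0.13]
shift [-0.0007  0.0427 -0.0002] rot [-0.002  0.     0.002]
```

View pics/k1.png

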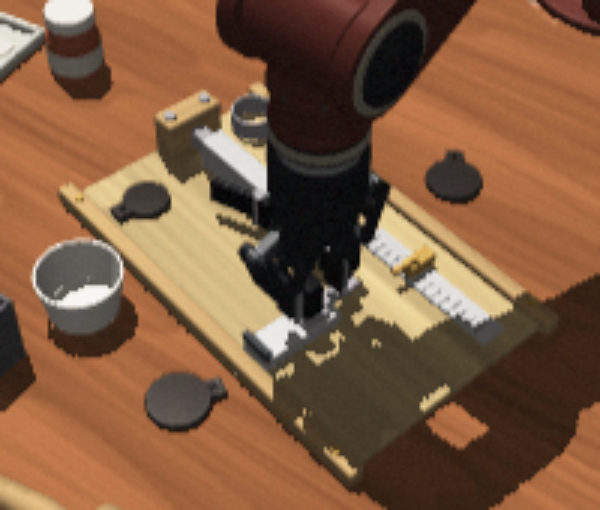

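The fingers stand astride the knob, near (310,305) in the crop. Now I'll push.

```bash
python3 steer.py '[[0.04,0,0.012,0,0,0,0],[0.04,0,0.022,0,0,0,0],[0.04,0,0.032,0,0,0,0],[0.04,0,0.040,0,0,0,0],[0.04,0,0.045,0,0,0,0],[0.04,0,0.045,0,0,0,0]]'; python3 steer.py '[[0.04,0,0.002,0,0,0,0],[0.04,0,0.004,0,0,0,0],[0.04,0,0.006,0,0,0,0],[0.04,0,0.006,0,0,0,0]]';python3 -c "
from h import *
go(96,60,65)"
```

```text
time: 3.4
eef_pos: [0.6668, 0.006, 0.0662]
eef_rot: [2.452, 1.962, 0.001]
force: [-0.2, -0.4, 0.7]
gripper_width: 0.0402
grasp_force: 0.0
time: 3.9
eef_pos: [0.6721, 0.0049, 0.0661]
eef_rot: [2.453, 1.963, -0.0]
force: [-1.6, 0.8, -1.2]
gripper_width: 0.0403
grasp_force: 0.7
t 3.9 E mm [105.5  60.2] z 0.0661 F [-1.6  0.8 -1.2] w 0.040336366539355656 q [-0.1   0.33  1.62 -0.    1.19  0.12]
shift [-0.0002 -0.0095  0.0011] rot [-0.     0.     0.001]
```

```bash
python3 steer.py '[[0.04,0,0.002,0,0,0,0],[0.04,0,0.004,0,0,0,0],[0.04,0,0.004,0,0,0,0]]'; python3 steer.py '[[0.04,0,0.002,0,0,0,0],[0.04,0,0.003,0,0,0,0],[0.04,0,0.003,0,0,0,0]]';python3 -c "
from h import *
go(96,60,65)"
```

```text
time: 4.28
eef_pos: [0.6748, 0.0043, 0.066]
eef_rot: [-2.451, -1.961, 0.004]
force: [-6.1, 0.4, 2.5]
gripper_width: 0.0402
grasp_force: 3.2
time: 4.65
eef_pos: [0.6753, 0.0042, 0.0659]
eef_rot: [-2.446, -1.958, 0.012]
force: [-15.1, 2.4, 9.2]
gripper_width: 0.0401
grasp_force: 7.7
t 4.65 E mm [108.8  60.3] z 0.0659 F [-15.1   2.4   9.2] w 0.040137737086044074 q [-0.1   0.34  1.61  0.    1.2   0.12]
shift [-0.0003 -0.0128  0.001 ] rot [-0.011  0.001  0.001]
```

Force rose to 15 N with no further motion, so the lock is at its end stop. I'll back off and rise.

```bash
python3 steer.py '[[0.04,0,-0.012,0,0,0,0],[0.04,0,-0.014,0,0,0,0],[0.04,0,-0.014,-0.05,0,0,0],[0.04,0,-0.014,-0.09,0,0,0],[0.04,0,-0.014,-0.09,0,0,0]]'; python3 -c "
from h import *
go(3.5,-97,155)"
```

```text
time: 5.28
eef_pos: [0.6688, 0.0061, 0.1624]
eef_rot: [2.447, 1.958, 0.013]
force: [0.4, 0.1, 0.6]
gripper_width: 0.04
grasp_force: 0.0
t 5.275 E mm [102.1  60.7] z 0.1624 F [0.4 0.1 0.6] w 0.04001651626053264 q [-0.1   0.21  1.59  0.    1.33  0.12]
shift [-0.1577 -0.0988  0.0061] rot [ 0.011 -0.001  0.001]
```

```bash
python3 steer.py '[[0.08,-0.05,-0.03,0,0.011,0,0],[0.08,-0.105,-0.065,0,0.011,0,0],[0.08,-0.158,-0.099,0.003,0.011,0,0],[0.08,-0.158,-0.099,0.003,0.011,0,0],[0.08,-0.158,-0.099,0.003,0.011,0,0]]'; python3 -c "
from h import *
go(3.5,-97,41)
cv2.imwrite('pics/k2.png',cv2.resize(cam.capture('top')[135:265,240:420,::-1],None,fx=4.4,fy=4.4,interpolation=2))"
```

```text
time: 5.9
eef_pos: [0.5341, -0.1261, 0.1529]
eef_rot: [-2.447, -1.956, 0.01]
force: [-0.6, -0.4, -0.3]
gripper_width: 0.0803
grasp_force: 0.0
t 5.9 E mm [ -0.3 -97.9] z 0.1529 F [-0.6 -0.4 -0.3] w 0.08025856492362393 q [-0.37 -0.04  1.88 -0.    1.31 -0.14]
shift [0.0009 0.005  0.1119] rot [-0.011 -0.     0.   ]
```

View pics/k2.png

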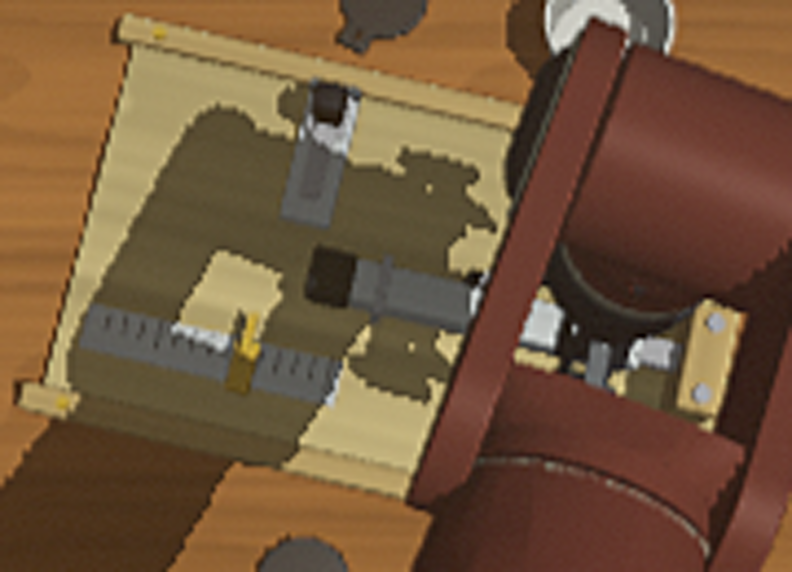

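The picture shows the knob at the far end of its track, near (330,103), with the tongue clear of the foot. Now I'll go down astride the leg.

```bash
python3 steer.py '[[0.08,0.001,0.004,0.0,-0.011,0,0],[0.08,0.001,0.004,0.04,-0.011,0,0],[0.08,0.001,0.004,0.08,-0.011,0,0],[0.08,0.001,0.004,0.105,-0.011,0,0],[0.08,0.001,0.004,0.112,-0.011,0,0],[0.08,0.001,0.004,0.112,-0.011,0,0]]'; python3 -c "
from h import *
go(3.5,-86,41)"
```

```text
time: 6.7
eef_pos: [0.5376, -0.1252, 0.0414]
eef_rot: [2.452, 1.964, 0.0]
force: [0.0, 0.4, 1.5]
gripper_width: 0.08
grasp_force: 0.0
t 6.7 E mm [  3.  -96.3] z 0.0414 F [0.  0.4 1.5] w 0.0800402208487861 q [-0.36  0.11  1.93  0.    1.1  -0.14]
shift [0.0103 0.0005 0.0004] rot [ 0.    -0.     0.002]
```

```bash
python3 steer.py '[[0.08,0.008,0,0,0,0,0],[0.08,0.014,0,0,0,0,0],[0.08,0.020,0,0,0,0,0],[0.08,0.030,0,0,0,0,0],[0.08,0.04,0,0,0,0,0],[0.08,0.04,0,0,0,0,0]]'; python3 -c "
from h import *
go(3.5,-18,41)"
python3 steer.py '[[0.08,0.007,0,0,0,0,0],[0.08,0.014,0,0,0,0,0],[0.08,0.022,0,0,0,0,0],[0.08,0.030,0,0,0,0,0],[0.08,0.030,0,0,0,0,0],[0.08,0.03,0,0,0,0,0]]'; python3 - <<'E'
from h import *
go(3.5,-18,41)
for n in('top','scene'): cv2.imwrite(f'pics/{n}2.png',cam.capture(n)[:,:,::-1])
a=cv2.resize(cv2.imread('pics/top2.png')[175:265,240:400],None,fx=4.4,fy=4.4,interpolation=2)
b=cv2.resize(cv2.imread('pics/scene2.png')[180:250,260:400],None,fx=4.4,fy=4.4,interpolation=2)
b=b[:190]if 0 else b
o=np.zeros((600,704,3),np.uint8);o[:290]=a[:290,:704];o[291:291+308,:616]=b[:308];cv2.imwrite('pics/k3.png',o)
E
```

```text
time: 7.45
eef_pos: [0.5459, -0.0858, 0.0413]
eef_rot: [2.452, 1.964, 0.0]
force: [0.7, -2.2, 1.9]
gripper_width: 0.0798
grasp_force: 1.5
t 7.45 E mm [  2.4 -56. ] z 0.0413 F [ 0.7 -2.2  1.9] w 0.07980415887581138 q [-0.29  0.11  1.93  0.    1.1  -0.07]
shift [0.038  0.0012 0.0003] rot [ 0.    -0.     0.002]
time: 8.2
eef_pos: [0.5523, -0.0572, 0.0411]
eef_rot: [-2.453, -1.963, 0.0]
force: [0.9, -4.4, 1.0]
gripper_width: 0.0802
grasp_force: 1.6
t 8.2 E mm [  2.3 -26.7] z 0.0411 F [ 0.9 -4.4  1. ] w 0.08016668530145168 q [-0.24  0.12  1.92  0.    1.1  -0.02]
shift [0.0087 0.0012 0.0001] rot [-0.    -0.     0.001]
```

View pics/k3.png

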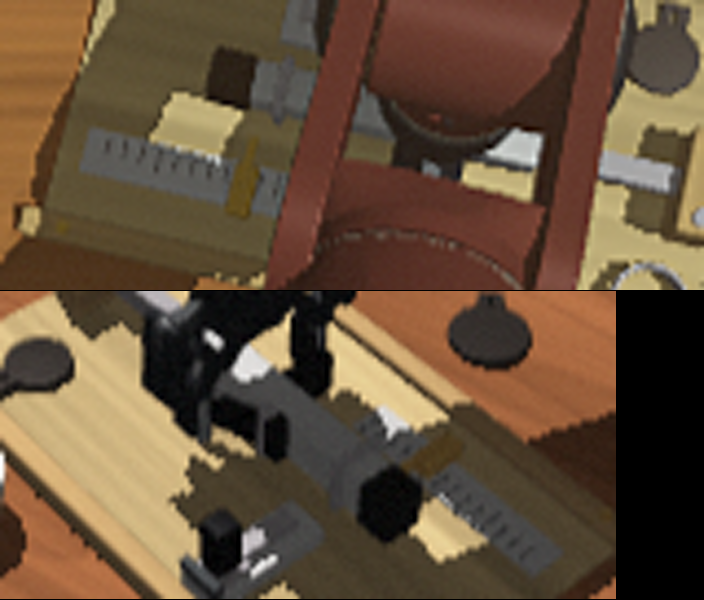

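```bash
cat >> h.py <<'E'
def prof(n,im,z,xs,ys):
    g=cv2.cvtColor(im,cv2.COLOR_BGR2LAB).astype(np.float32);out=[]
    for y in ys:
        uv=np.array([proj(n,E2W(x/1e3,y/1e3,z/1e3)) for x in xs],np.float32)
        out.append(cv2.remap(g,uv[None,:,0].copy(),uv[None,:,1].copy(),cv2.INTER_LINEAR)[0].mean(0))
    return np.array(out)
E
python3 - <<'E'
from h import *
np.set_printoptions(precision=0,suppress=True,linewidth=200)
t0=cv2.imread('pics/top0.png');t2=cv2.imread('pics/top2.png');s2=cv2.imread('pics/scene2.png')
y=np.arange(-8,16,1.);print('home',y[0],prof('top',t0,57,np.arange(-11,15,1),y)[:,0])
print(' out x>13',prof('top',t0,57,np.arange(13.5,17,.5),y)[:,0])
y=np.arange(52,76,1.);print('now',y[0],prof('top',t2,57,np.arange(-11,13,1),y)[:,0])
print(' out',prof('top',t2,57,np.arange(13.5,17,.5),y)[:,0])
y=np.arange(60,86,1.)
for n,im in(('t0',t0),('t2',t2)):print('ptr',n,y[0],prof('top',im,32,np.arange(-38,-30,1),y)[:,2])
for n,im in(('t0',t0),('t2',t2)):print('blk',n,y[0],prof('top',im,32,np.arange(-62,-48,1),y)[:,2])
print('scene ptr',prof('scene',cv2.imread('pics/scene0.png'),32,np.arange(-38,-30,1),y)[:,2])
y=np.arange(-4,16,1.);print('scene collar',y[0],prof('scene',cv2.imread('pics/scene0.png'),57,np.arange(-11,11,1),y)[:,0])
E
```

```text
home -8.0 [168. 169. 168. 167. 167. 167. 167. 165. 159. 154. 155. 157. 155. 151. 146. 141. 146. 159. 166. 167. 167. 167. 168. 169.]
 out x>13 [145. 144. 143. 141. 139. 141. 144. 145. 145. 146. 148. 150. 150. 146. 141. 137. 137. 141. 143. 144. 145. 146. 146. 146.]
now 52.0 [95. 94. 94. 94. 93. 90. 86. 84. 84. 84. 85. 86. 87. 89. 92. 95. 96. 96. 95. 95. 96. 97. 97. 98.]
 out [81. 81. 82. 81. 81. 80. 79. 78. 80. 83. 84. 82. 80. 80. 82. 83. 82. 81. 81. 80. 81. 82. 82. 82.]
ptr t0 60.0 [155. 155. 155. 155. 154. 154. 154. 155. 158. 165. 173. 178. 178. 176. 167. 153. 143. 141. 142. 143. 146. 149. 153. 155. 155. 155.]
ptr t2 60.0 [145. 145. 145. 145. 145. 145. 145. 145. 147. 152. 156. 159. 158. 156. 152. 148. 146. 145. 144. 144. 145. 145. 145. 144. 145. 147.]
blk t0 60.0 [128. 128. 128. 135. 150. 166. 178. 181. 180. 177. 177. 177. 176. 174. 172. 171. 167. 159. 148. 136. 129. 128. 128. 129. 129. 130.]
blk t2 60.0 [129. 129. 130. 134. 143. 152. 157. 159. 159. 158. 157. 157. 158. 158. 158. 158. 156. 151. 143. 135. 130. 129. 129. 130. 130. 130.]
scene ptr [129. 129. 129. 129. 128. 128. 128. 128. 129. 133. 138. 146. 154. 162. 167. 167. 163. 157. 151. 147. 145. 144. 144. 144. 145. 145.]Traceback (most recent call last):
  File "<stdin>", line 12, in <module>
  File "h.py", line 27, in prof
    uv=np.array([proj(n,E2W(x/1e3,y/1e3,z/1e3)) for x in xs],np.float32)
                 ~~~~^^^^^^^^^^^^^^^^^^^^^^^^^^
  File "h.py", line 17, in proj
    m=cam.camera_model(n);T=np.array(m['cam_to_world']);c=T[:3,:3].T@(P-T[:3,3]);return m['cx']+m['fx']*c[0]/-c[2],m['cy']-m['fy']*c[1]/-c[2]
ValueError: time passes only in moves, steps and waits
```

The top crop shows the drawn collar at about (284,92) and the pointer tip at about (251,140). In the lower (scene) crop, the leg is out and the lever is still open. About 10.5 mm remains.

```bash
python3 steer.py '[[0.08,0.004,0.001,0,0,0,0],[0.08,0.008,0.001,0,0,0,0],[0.08,0.0105,0.001,0,0,0,0],[0.08,0.0105,0.001,0,0,0,0],[0.08,0.0105,0.001,0,0,0,0]]'; sed -i 's/^def proj(n,P):/CM={n:cam.camera_model(n) for n in("top","scene")}\ndef proj(n,P):/; s/^    m=cam.camera_model(n);T=np.array(m\[.cam_to_world.\]);c=/    m=CM[n];T=np.array(m["cam_to_world"]);c=/' h.py
cat > m.py <<'E'
from h import *
import sys
np.set_printoptions(precision=0,suppress=True,linewidth=200)
go(3.5,-18,41)
k=sys.argv[1]
I={}
for n in('top','scene'): I[n]=cam.capture(n)[:,:,::-1].copy();cv2.imwrite(f'pics/{n}{k}.png',I[n])
y=np.arange(58,86,1.)
for n in I:
    print(n,'collar 58..',prof(n,I[n],57,np.arange(-11,12,1),y)[:,0]);print('ptr',prof(n,I[n],32,np.arange(-38,-30,1),y)[:,2])
s0=cv2.imread('pics/scene0.png');print('scene home -8..',prof('scene',s0,57,np.arange(-11,12,1),y-66)[:,0])
E
python3 m.py 3
```

```text
time: 8.93
eef_pos: [0.555, -0.047, 0.0408]
eef_rot: [-2.452, -1.962, 0.001]
force: [-2.9, -2.6, 0.7]
gripper_width: 0.0799
grasp_force: 1.7
t 8.925 E mm [  3. -16.] z 0.0408 F [-3. -3.  1.] w 0.07986088843378363 q [-0.  0.  2.  0.  1.  0.]
shift [-0.  0. -0.] rot [-0. -0.  0.]
top collar 58.. [74. 84. 94. 97. 96. 95. 95. 94. 94. 91. 88. 85. 85. 85. 84. 84. 84. 87. 90. 94. 96. 95. 95. 95. 95. 97. 97. 98.]
ptr [144. 143. 142. 143. 144. 145. 145. 145. 145. 145. 147. 151. 156. 158. 158. 156. 153. 148. 145. 144. 145. 145. 145. 145. 145. 145. 145. 145.]
scene collar 58.. [75. 76. 76. 76. 75. 75. 75. 75. 75. 75. 76. 77. 77. 76. 74. 72. 69. 67. 66. 67. 68. 70. 72. 74. 75. 76. 76. 76.]
ptr [127. 128. 128. 128. 128. 128. 128. 128. 128. 128. 129. 130. 133. 137. 140. 144. 146. 148. 148. 147. 147. 146. 146. 146. 145. 145. 146. 147.]
scene home -8.. [197. 197. 196. 196. 196. 196. 196. 196. 195. 193. 190. 186. 181. 177. 171. 159. 142. 125. 118. 125. 141. 158. 173. 184. 191. 193. 195. 196.]
```

```bash
python3 steer.py '[[0.08,0.0012,0.0005,0,0,0,0],[0.08,0.0012,0.0005,0,0,0,0],[0.08,0.0012,0.0005,0,0,0,0]]'; python3 steer.py '[[0.06,0,0,0,0,0,0],[0.045,0,0,0,0,0,0],[0.02,0,0,0,0,0,0],[0.02,0,0,0,0,0,0],[0.02,0,0,0,0,0,0],[0.02,0,0,0,0,0,0],[0.02,0,0,0,0,0,0],[0.02,0,0,0,0,0,0]]' 40; python3 m.py 4; python3 - <<'E'
import cv2,numpy as np
a=cv2.resize(cv2.imread('pics/top4.png')[175:240,260:400],None,fx=4.4,fy=4.4,interpolation=2)
b=cv2.resize(cv2.imread('pics/scene4.png')[180:250,260:400],None,fx=4.4,fy=4.4,interpolation=2)
cv2.imwrite('pics/k4.png',np.vstack([a,b]))
E
```

```text
time: 9.4
eef_pos: [0.5561, -0.0461, 0.041]
eef_rot: [-2.453, -1.963, 0.0]
force: [-3.9, -3.2, -0.4]
gripper_width: 0.0804
grasp_force: 1.8
time: 10.4
eef_pos: [0.5565, -0.0461, 0.0432]
eef_rot: [-2.454, -1.96, 0.0]
force: [-8.5, -2.2, 13.3]
gripper_width: 0.03
grasp_force: 39.2
t 10.4 E mm [  4. -15.] z 0.0432 F [-8. -2. 13.] w 0.030014136676998048 q [-0.  0.  2.  0.  1.  0.]
shift [-0. -0.  0.] rot [-0. -0. -0.]
top collar 58.. [71. 73. 80. 90. 96. 97. 96. 95. 95. 95. 94. 91. 87. 84. 84. 84. 85. 87. 89. 92. 95. 96. 95. 95. 95. 96. 96. 97.]
ptr [145. 145. 145. 144. 144. 144. 145. 145. 145. 145. 147. 151. 155. 158. 158. 156. 152. 148. 145. 144. 144. 145. 145. 145. 145. 144. 144. 144.]
scene collar 58.. [75. 75. 76. 76. 76. 76. 76. 75. 74. 74. 75. 75. 74. 72. 71. 70. 69. 68. 66. 65. 65. 67. 69. 71. 72. 74. 74. 75.]
ptr [129. 129. 129. 128. 128. 128. 128. 128. 128. 128. 129. 130. 133. 136. 140. 143. 146. 147. 148. 147. 146. 146. 146. 146. 146. 146. 146. 146.]
scene home -8.. [197. 197. 196. 196. 196. 196. 196. 196. 195. 193. 190. 186. 181. 177. 171. 159. 142. 125. 118. 125. 141. 158. 173. 184. 191. 193. 195. 196.]
```

View pics/k4.png

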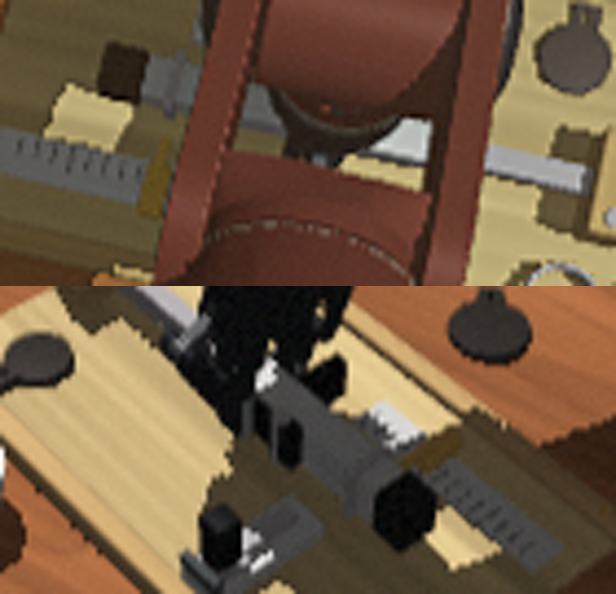

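The collar is at about 72.4 mm against the mark at about 71.8 mm. The opening is 30 mm at a 39 N grip, so the lever is shut. I'll hold briefly and hand in.

```bash
python3 steer.py '[[0.02,0,0,0,0,0,0],[0.02,0,0,0,0,0,0],[0.02,0,0,0,0,0,0]]' && python3 -c "
from rig import env, cam
print(env.finish_job())"
```

```text
time: 10.88
eef_pos: [0.5564, -0.0461, 0.0432]
eef_rot: [-2.454, -1.96, 0.001]
force: [-8.2, -1.8, 13.5]
gripper_width: 0.0299
grasp_force: 39.2
the job is handed in; nothing more can be done
None
```

I handed the job in at 10.9 s, and no verdict came back: the lock was pushed to its end stop, the collar measured about 0.5 mm past the mark (±4 mm allowed), and the lever was squeezed shut at about 39 N, still in the grip.

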